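# Set up the label-roll stand and hold its guide clamped at the mark

## Task

Set up the label-roll stand: put the black spacer ring and then the orange hub ring down the post, fully home. Then, with its red cam lever still open, push the silver roll guide along against its spring until its red pointer stands steadily in the notch of the orange mark clip, and only there squeeze the lever shut against the guide's fin. Finish with the hand still gripping fin and lever, pointer in the notch and lever shut (I will then tighten the lock screw); do not let go, and leave the pen holder, wedge and parcel clip alone.

Things in the scene. Friction and masses are not known exactly. Their poses are not given: they have to be found in the camera images.
- stand: Blue base plate of the label-roll stand, 170 x 340 x 12 mm, fixed to the counter. Origin: centre of its underside; its z is up, its long side is its y. A steel post stands on it at stand y = +115 mm; the silver guide slides along its y on the other half, towards the post; a white ruler lies along its +x side.
- post_foot (a point): Centre of the post's foot, on the plate's upper face (12 mm above the counter). The upright steel post is 18 mm in diameter and 56 mm tall with a chamfered top.
- spacer: Loose black plastic ring, outer diameter 52, hole 26, height 18 mm, lying flat. Origin: centre of its underside. Home: flat on the plate around the post.
- hub: Loose orange plastic ring, outer diameter 60, hole 26, height 24 mm, lying flat. Origin: centre of its underside. Home: flat on the black spacer around the post, underside 30 mm above the counter.
- guide: Silver roll guide on a black foot. Slides only along the stand's y (axes parallel to the stand's), 90 mm of travel towards the post (+y). A spring pulls it back (1 N at the rest stop, about 4 N at 75 mm) at all times, also with the lever shut, so it must be held. Origin: on the plate's upper face, in line with the pointer. It has a cross plate (see cross_plate) and a fin behind it (see grip).
- grip (a point): Middle of the place to squeeze, along the guide's x: centre of fin plus shut lever (16 mm thick together), 55 mm above the plate, at guide x = 0, y = 0. The upright fin fills guide x = -8 to 0, y = -16 to +14 mm, up to 80 mm above the plate; the lever is on its +x side.
- cross_plate (a point): Middle of the face of the upright silver cross plate that looks away from the post (guide y = +14 mm). The plate is 110 mm wide in x, 8 mm thick, from 20 to 75 mm above the base plate. Open fingers that straddle fin and lever can push the guide along by pressing their side edges on this face.
- pointer (a point): Tip of the guide's red pointer, 2 mm wide, a thin bar that reaches out from the foot to the ruler at guide x = +68 mm, y = 0, 6.5 mm above the plate.
- mark: Orange clip fixed on the ruler, 8 mm tall, 26 mm long along the ruler, with a 10 mm wide notch between two prongs. Origin: centre of the notch, on the plate; axes parallel to the stand's. The pointer is at the mark when in the middle of the notch along the stand's y (within 4 mm); it passes the prongs without touching. 35 to 75 mm of guide travel from the rest stop.
- lever (a joint): Angle of the red cam lever, rad: 0 shut (upright against the fin's +x face), growing as its top leans away to +x, up to 0.55; starts 0.35 to 0.5. Hinged along the guide's y at guide x = +4 mm, 28 mm above the plate; 8 mm thick, guide y -14 to +10 mm, reaching 56 mm above its hinge. Stiff: it stays where it is left and needs about 2 N at the top to move.
- lever_tip (a point): Middle of the lever's upper end.
- pen_holder: Frosted pen cup with three pens, diameter 76, height 100 mm (pens to 150). Origin: centre of its underside. Leave alone.
- wedge: Silver stepped measuring wedge, 90 x 30 x 31 mm. Origin: centre of its underside. Leave alone.
- parcel_clip: Loose orange plastic parcel clip, 90 x 30 x 25 mm. Origin: centre of its underside. Leave alone.
- scale: Black parcel scale with a steel platter, 280 x 260 x 53 mm, fixed. Origin: centre of its underside.
Not all that is in view belongs to the job. What is meant by the spacer is not blue, green or purple, and is the larger of those in its own colour.

How it is judged:
On the way, in this order (a step that is already met when the one before it is completed fails the run):
1. the black spacer ring lies home on the plate around the post (z of spacer in the frame of stand between 0.008 and 0.016 m and horizontal distance between spacer and post_foot below 0.006 m and angle between spacer's own z axis and vertical below 0.12 rad), for 0.2 s.
2. the orange hub ring lies home on the spacer (all of step 1 and z of hub in the frame of stand between 0.026 and 0.034 m and horizontal distance between hub and post_foot below 0.006 m and angle between hub's own z axis and vertical below 0.12 rad), for 0.2 s.
3. the pointer stands in the notch with the lever still open (y of pointer in the frame of mark between -0.004 and 0.004 m and value of joint lever above 0.2 rad), for 0.3 s.
At the end, for the whole second after the job is handed in: Spacer flat on the plate and hub flat on the spacer, around the post (height within 4 mm, centre within 6 mm of its axis); pointer within 4 mm of the notch centre; lever shut (under 0.05 rad); the fingers still press the guide and lever with over 12 N, as only a squeeze does (all of step 2 and y of pointer in the frame of mark between -0.004 and 0.004 m and value of joint lever below 0.05 rad and contact force between the fingers and guide above 12 N); the arm keeps its last pose, push and grip.
It fails at once if the lever is shut while the pointer is out of the notch (value of joint lever below 0.12 rad and (y of pointer in the frame of mark below -0.007 m or y of pointer in the frame of mark above 0.007 m)).
It fails at once if the pen holder is disturbed (distance of pen_holder from where it was at the start of the episode above 0.02 m or angle between pen_holder's own z axis and vertical above 0.3 rad).
It fails at once if the wedge is disturbed (distance of wedge from where it was at the start of the episode above 0.02 m or angle between wedge's own z axis and vertical above 0.3 rad).
It fails at once if the parcel clip is disturbed (distance of parcel_clip from where it was at the start of the episode above 0.02 m or angle between parcel_clip's own z axis and vertical above 0.3 rad).
It also fails if it takes over 64 s, if anything falls off the work surface, if the arm or the gripper's body presses on something with over 40 N, if the wrist force passes 120 N, or if a joint passes its speed limit or range.

## Robot

A 6-joint arm with a two-finger parallel gripper is mounted at the origin on the work surface. World frame = base frame: x ahead of the robot, y to its left, z up, the work surface at z = 0. Lengths are in m, angles in rad, forces in N, time in s.
With the tool pointing down it reaches from about 0.35 to 0.85 m from the base axis. Payload 8.1 kg.
Tool frame: the origin (TCP) lies at the very end of the fingers, on their centre line; the grasp point (between the pads) lies 19 mm behind it; z points along the fingers, y is the direction in which the jaws open and shut (so a half turn about z gives the same grasp; the last joint's range is limited). The gripper opens to 93 mm and grips with 3 to 60 N. Pads are 15 mm wide; open, the fingers measure 128 mm over their backs; the gripper's body (75 mm by 188 mm) begins 65 mm behind the grasp point.
Start: joints at [1.226, 0.13, 1.488, -0, 1.523, -0.085], TCP at [0.154, 0.58, 0.219] pointing down, gripper open.
Joint ranges: [-2.96, 2.96], [-0.89, 2.26], [0.02, 2.5], [-1.34, 4.48], [0, 2.73], [-2.66, 2.66]. Speed limits (rad/s): [2.39, 2.39, 2.79, 3.14, 3.14, 3.14].

## Interface

Orientations are given as a rotation vector (axis times angle).
In Python, from plant import robot gives the robot as it stands.
- The arm moves only by the shell command python3 -m inch 'ROWS' [FORCE]. ROWS is JSON, a list that holds one entry, the list of rows, each a list of 7 numbers: the shift along the tool's x, y, z in cm, then the turn, a rotation vector about the tool's x, y, z in degrees, then the gripper command: -1 is fully open, 1 is shut, values between are in proportion. A call has 1 to 5 rows; each row shifts and turns the commanded pose from where the row before left it, along the tool's axes as they then stand; what a row does not reach is not made up. A row lasts 1/10 s, in which the tool goes at most 50 mm and 8.59 degrees, less where a joint would pass 70% of its speed; a pose out of reach is approached as far as the arm can. A call with a gripper value outside its range is refused whole. The fingers move at their own pace and stop on an object; FORCE is the grip in N (left out, the last holds). Time passes only in rows, so rows that do not move let the fingers close. It gives the time, the measured TCP pose, the force and the opening at its end, in the units of the state.
- robot.read_state(): the state, without advancing time (a new reading comes with each control period).
- robot.read_camera(name): name is "scene" or "top" or "wrist"; returns a dict with "image" (400x640x3 uint8, blue, green, red), "K" (3x3 intrinsics, pixels), "R" (3x3) and "t" (3): a world point X has camera coordinates R X + t; the wrist camera has in their place "tool_from_camera" (4x4, takes a point from camera to tool coordinates, whose origin is the TCP and whose axes are the flange's). Camera axes: x right, y down, z forward; pixel columns grow to the right and rows downward; lengths in m; the calibration is good to about 2 mm. The wrist camera is an equidistant fisheye: a pixel r from the principal point sees the ray r / f radians off the axis. A picture is of the moment at which its call begins: read the wrist's pose just before it. There is no depth.
- robot.close_job(): hands the job in, once; it reports no verdict.
The state is a dict: "t": time; "q": joint angles; "dq": joint speeds; "joint_torque": joint torques, N m; "tool_pos": TCP position; "orientation": TCP orientation; "force": force on the tool from outside, world axes, zero at the start; "wrist_torque": the same for the moment, N m; "opening": finger opening in m.
Only numpy, scipy, OpenCV 4.12 (cv2) and the standard library are available. Lean on these libraries where they do the work, as an engineer would, in place of code of your own. Each camera call takes 0.05 s, during which the arm holds its last target. There are 200 camera calls.

## Working session

There is one attempt and no reset: what is moved stays moved. The work goes in short steps, Python scripts to look and compute and a shell command to move; the robot and the scene stay as the last step left them, time stands still between calls to the robot, and variables do not carry over. Pictures are saved under pics/ and viewed, about 8 in all and at most 12, crops included, and the job is handed in when it is done.

```bash
mkdir -p pics; ls; python3 - <<'E'
from plant import robot
import cv2,pickle
s=robot.read_state();print(s)
for n in("scene","top","wrist"):
    c=robot.read_camera(n);cv2.imwrite(f"pics/{n}0.png",c["image"]);pickle.dump(c,open(f"{n}0.pkl","wb"))
    print(n,c["K"].tolist(),[ (k,c[k].round(4).tolist()) for k in c if k not in("image","K")])
E
```

```text
pics
{'t': 0.0, 'q': array([ 1.22560683e+00,  1.31145950e-01,  1.48924419e+00, -1.70609829e-05,
        1.52297090e+00, -8.53501049e-02]), 'dq': array([-0.00054987,  0.0004862 , -0.00085047,  0.00126128, -0.00045623,
        0.00100457]), 'joint_torque': array([-1.25629725e-05, -5.59837639e+01, -4.91770685e+01,  7.69314333e-02,
        3.49753769e-02, -1.75662412e-04]), 'tool_pos': array([0.15392606, 0.57935642, 0.21761578]), 'orientation': array([-4.06959291e-01, -3.11475720e+00,  2.71906372e-03]), 'force': array([ 0.46980238,  0.61444015, -0.88171562]), 'wrist_torque': array([-3.40873494e-02,  2.28971017e-05, -1.55958115e-02]), 'opening': 0.0928663753273064}
scene [[402.09053963685204, 0.0, 318.18479760651417], [0.0, 402.09053963685204, 201.90035911226545], [0.0, 0.0, 1.0]] [('R', [[-0.7353, 0.6778, -0.0049], [0.55, 0.5924, -0.5888], [-0.3961, -0.4356, -0.8083]]), ('t', [0.4089, -0.2449, 1.5588])]
top [[472.26681142550046, 0.0, 316.0432877287974], [0.0, 472.26681142550046, 195.78812899898267], [0.0, 0.0, 1.0]] [('R', [[-0.0195, -0.9996, -0.0204], [-0.9981, 0.0206, -0.0586], [0.059, 0.0192, -0.9981]]), ('t', [0.0415, 0.5922, 1.384])]
wrist [[309.70691628693146, 0.0, 316.6152746641073], [0.0, 309.70691628693146, 195.69323277774376], [0.0, 0.0, 1.0]] [('tool_from_camera', [[-0.001, -0.9657, -0.2598, 0.0719], [1.0, -0.0009, -0.0005, 0.0], [0.0002, -0.2598, 0.9657, -0.1654], [0.0, 0.0, 0.0, 1.0]])]
```

View pics/top0.png

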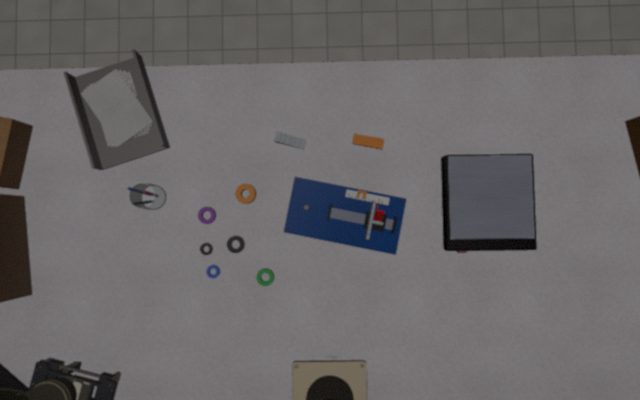

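View pics/scene0.png

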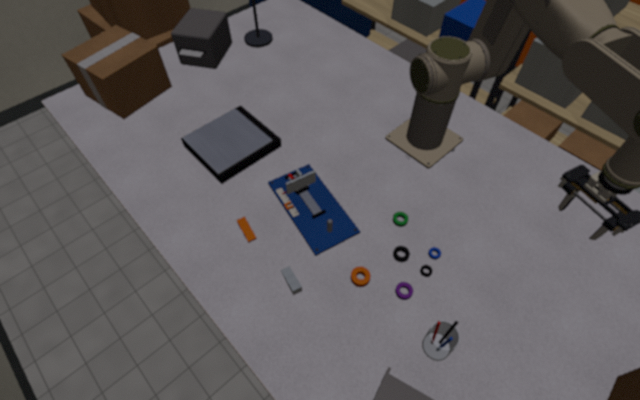

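The top view shows the stand at about (346,215) with its post at (306,208). Two black rings are in view: a small one at (206,249) and a larger one at (236,244). The larger fits "spacer". The orange ring at (245,194) is the hub; the blue, green and purple ones are decoys. An enlarged crop will confirm this.

```bash
python3 - <<'E'
import cv2
a=cv2.imread("pics/top0.png")[170:265,190:415]
a=cv2.resize(a,None,fx=3.5,fy=3.5,interpolation=cv2.INTER_CUBIC);a=cv2.convertScaleAbs(a,alpha=1.5)
cv2.imwrite("pics/crop_top.png",a);print(a.shape)
E
```

```text
(332, 788, 3)
```

View pics/crop_top.png

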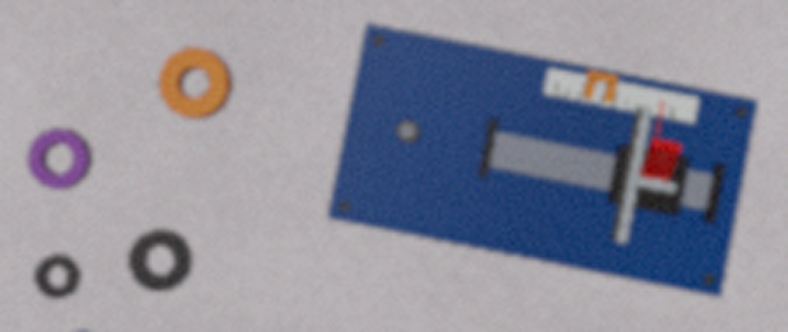

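The crop confirms the larger black ring at (160,261) in the crop, against the small one at (57,276). The plate corners are at (368,24), (756,100), (720,295) and (331,216), the notch at about (601,92), and the pointer at about (660,108).

```bash
cat >h.py <<'E'
import numpy as np,cv2,pickle
from scipy.spatial.transform import Rotation as Rt
from plant import robot
def ray(c,uv,T=None):
    K=c["K"];x=(uv[0]-K[0,2])/K[0,0];y=(uv[1]-K[1,2])/K[1,1]
    if "R" in c: return -c["R"].T@c["t"], c["R"].T@np.array([x,y,1])
    r=np.hypot(x,y);d=np.array([x/r*np.sin(r),y/r*np.sin(r),np.cos(r)]) if r>0 else np.array([0,0,1.])
    M=T@c["tool_from_camera"];return M[:3,3],M[:3,:3]@d
def hit(c,uv,z,T=None):
    o,d=ray(c,uv,T);return o+d*(z-o[2])/d[2]
def proj(c,X,T=None):
    if "R" in c: p=c["R"]@X+c["t"];p=p/p[2];return (c["K"]@p)[:2]
    M=np.linalg.inv(T@c["tool_from_camera"]);p=M[:3,:3]@X+M[:3,3]
    a=np.arctan2(np.hypot(p[0],p[1]),p[2]);n=p[:2]/np.hypot(p[0],p[1]);return c["K"][:2,2]+c["K"][0,0]*a*n
def tool(s):
    T=np.eye(4);T[:3,:3]=Rt.from_rotvec(s["orientation"]).as_matrix();T[:3,3]=s["tool_pos"];return T
def delta(pos,yaw):
    """tool-axis shift (cm) and turn (deg) to reach pos, tool straight down, tool y at world angle yaw (mod 180)"""
    s=robot.read_state();T=tool(s);R=T[:3,:3]
    best=None
    for k in(0,np.pi):
        y=np.array([np.cos(yaw+k),np.sin(yaw+k),0]);z=np.array([0,0,-1.]);G=np.c_[np.cross(y,z),y,z]
        w=np.degrees(Rt.from_matrix(R.T@G).as_rotvec())
        if best is None or np.linalg.norm(w)<np.linalg.norm(best): best=w
    print("t",round(s["t"],2),"pos",s["tool_pos"].round(4),"F",s["force"].round(1),"open",round(s["opening"],4),"q6",s["q"][5].round(2),"yaw_y",np.degrees(np.arctan2(R[1,1],R[0,1])).round(2))
    print("shift cm",(R.T@(np.array(pos)-s["tool_pos"])*100).round(2),"turn",best.round(2))
def snap(n,name):
    s=robot.read_state();c=robot.read_camera(n);c["T"]=tool(s);cv2.imwrite(f"pics/{name}.png",c["image"]);pickle.dump(c,open(name+".pkl","wb"));return c
def load(n): return pickle.load(open(n+".pkl","rb"))
E
python3 - <<'E'
from h import *
c=load("top0");f=lambda p:(190+(p[0]+.5)/3.5-.5,170+(p[1]+.5)/3.5-.5)
loc=np.array([[.085,.17],[.085,-.17],[-.085,-.17],[-.085,.17]])
W=np.array([hit(c,f(p),.012)[:2] for p in[(368,24),(756,100),(720,295),(331,216)]])
m=W.mean(0);l=loc;H=l.T@(W-m);th=np.arctan2(H[0,1]-H[1,0],H[0,0]+H[1,1]);R=np.array([[np.cos(th),-np.sin(th)],[np.sin(th),np.cos(th)]])
print("stand",m,np.degrees(th),"res",((W-m)-l@R.T).round(4).tolist())
print("post pred",m+R@[0,.115],"foot px",hit(c,f((407,130)),.068))
print("notch st",R.T@(hit(c,f((601,92)),.02)[:2]-m),"pointer st",R.T@(hit(c,f((660,106)),.0185)[:2]-m))
im=c["image"].astype(int)
for nm,(u,v),z in(("spacer",(236,244),.018),("hub",(245,194),.024)):
    p=im[v-14:v+15,u-14:u+15];bg=np.median(im[230:240,260:280],axis=(0,1))
    mk=(abs(p-bg).sum(2)>60).astype(np.uint8);k,_=cv2.findContours(mk,0,1);k=max(k,key=cv2.contourArea)
    (x,y),(a,b),_=cv2.fitEllipse(k);w=hit(c,(x+u-14,y+v-14),z*.7);print(nm,w,a,b)
E
```

```text
stand [ 0.53471449 -0.05456267] -12.343034950069349 res [[-0.0018, -0.0011], [-0.0009, 0.0028], [0.0013, 0.0017], [0.0013, -0.0033]]
post pred [0.55929738 0.05777914] foot px [0.55903397 0.05821027 0.068     ]
notch st [ 0.0642514  -0.03697455] pointer st [ 0.06235407 -0.08813456]
spacer [0.45524836 0.27242054 0.0126    ] 17.296281814575195 18.016494750976562
hub [0.60446548 0.23926778 0.0168    ] 19.239809036254883 20.49241065979004
```

```bash
python3 -c "
from h import *
delta([.4552,.2724,.15],np.radians(-12.34))"
```

```text
t 0.15 pos [0.154  0.5794 0.2178] F [-0.1  0.7 -0. ] open 0.0931 q6 -0.09 yaw_y 75.11
shift cm [-37.   -21.92   6.81] turn [-7.000e-02  6.000e-02  8.745e+01]
```

```bash
R='[-3.7,-2.19,0.68,0,0,0,-1]'; python3 -m inch '[[[-3.7,-2.19,0.68,0,0,0,-1],[-3.7,-2.19,0.68,0,0,0,-1],[-3.7,-2.19,0.68,0,0,0,-1],[-3.7,-2.19,0.68,0,0,0,-1],[-3.7,-2.19,0.68,0,0,0,-1]]]' 20
python3 -m inch '[[[-3.7,-2.19,0.68,0,0,0,-1],[-3.7,-2.19,0.68,0,0,0,-1],[-3.7,-2.19,0.68,0,0,0,-1],[-3.7,-2.19,0.68,0,0,0,-1],[-3.7,-2.19,0.68,0,0,0,-1]]]'
python3 -m inch '[[[0,0,0,0,0,8,-1],[0,0,0,0,0,8,-1],[0,0,0,0,0,8,-1],[0,0,0,0,0,8,-1],[0,0,0,0,0,8,-1]]]'
python3 -m inch '[[[0,0,0,0,0,8,-1],[0,0,0,0,0,8,-1],[0,0,0,0,0,8,-1],[0,0,0,0,0,8,-1],[0,0,0,0,0,8,-1]]]'
python3 -m inch '[[[0,0,0,0,0,7.5,-1],[0,0,0,0,0,0,-1],[0,0,0,0,0,0,-1]]]'
python3 -c "
from h import *
delta([.4552,.2724,.15],np.radians(-12.34))
snap('wrist','w1')"
```

```text
t: 0.65
tool_pos: [0.3055, 0.4251, 0.1841]
orientation: [-0.406, -3.115, 0.0]
force: [0.5, -0.5, 0.4]
opening: 0.093
t: 1.15
tool_pos: [0.4563, 0.2717, 0.1502]
orientation: [-0.407, -3.115, 0.0]
force: [-0.1, 0.5, 0.3]
opening: 0.0934
t: 1.65
tool_pos: [0.4553, 0.273, 0.1503]
orientation: [-1.456, -2.783, 0.001]
force: [0.3, 0.5, 0.1]
opening: 0.0929
t: 2.15
tool_pos: [0.4552, 0.273, 0.1503]
orientation: [-2.32, -2.118, 0.001]
force: [0.2, 0.2, -0.2]
opening: 0.0928
t: 2.45
tool_pos: [0.4553, 0.2731, 0.1504]
orientation: [-2.444, -1.974, 0.001]
force: [-0.4, -0.2, -0.5]
opening: 0.0931
t 2.45 pos [0.4553 0.2731 0.1504] F [-0.4 -0.2 -0.5] open 0.0931 q6 0.66 yaw_y -12.16
shift cm [-0.07  0.01  0.04] turn [-0.02  0.02  0.18]
```

View pics/w1.png

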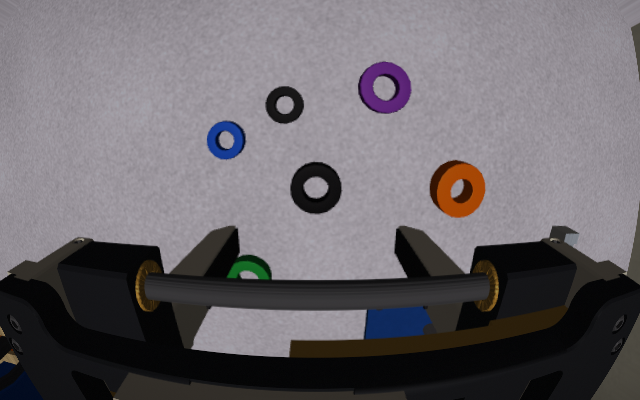

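The wrist view has the black ring's hole at (316,187) and the orange ring's hole at about (462,189).

```bash
python3 -c "
from h import *
c=load('w1');T=c['T']
p=hit(c,(316,187.5),.018,T);print(p,hit(c,(316,188),.009,T),'hub',hit(c,(462,189),.022,T))
delta([p[0],p[1],.004],np.radians(-12.34))"
```

```text
[0.45463094 0.27336007 0.018     ] [0.45403934 0.27072941 0.009     ] hub [0.60512291 0.24078777 0.022     ]
t 2.5 pos [0.4553 0.2731 0.1505] F [-0.3 -0.4 -0.2] open 0.093 q6 0.66 yaw_y -12.17
shift cm [ 1.000e-02 -7.000e-02  1.465e+01] turn [-0.02  0.01  0.17]
```

```bash
python3 -m inch '[[[0,-0.05,3.5,0,0,0,-1],[0,0,3.5,0,0,0,-1],[0,0,3.5,0,0,0,-1],[0,0,2.5,0,0,0,-1],[0,0,1.5,0,0,0,-1]]]' 20
python3 -m inch '[[[0,0,0,0,0,0,1],[0,0,0,0,0,0,1],[0,0,0,0,0,0,1],[0,0,0,0,0,0,1],[0,0,0,0,0,0,1]]]'
python3 -m inch '[[[0,0,0,0,0,0,1],[0,0,-3,0,0,0,1],[0,0,-4,0,0,0,1],[0,0,-4,0,0,0,1],[0,0,0,0,0,0,1]]]'
python3 -c "
from h import *
delta([.5592,.0579,.12],np.radians(-12.34))
snap('wrist','w2')"
```

```text
t: 3.0
tool_pos: [0.4533, 0.2725, 0.0031]
orientation: [-2.445, -1.971, 0.005]
force: [0.7, -0.5, -0.1]
opening: 0.0933
t: 3.5
tool_pos: [0.4558, 0.2737, 0.0068]
orientation: [2.448, 1.969, 0.003]
force: [-0.4, 0.8, -0.7]
opening: 0.0579
t: 4.0
tool_pos: [0.4589, 0.2752, 0.1227]
orientation: [2.446, 1.967, 0.017]
force: [0.7, 0.8, -0.7]
opening: 0.0517
t 4.0 pos [0.4589 0.2752 0.1227] F [ 0.7  0.8 -0.7] open 0.0517 q6 0.66 yaw_y -12.38
shift cm [-19.08  14.45   0.26] turn [ 0.5  -0.38 -0.04]
```

View pics/w2.png

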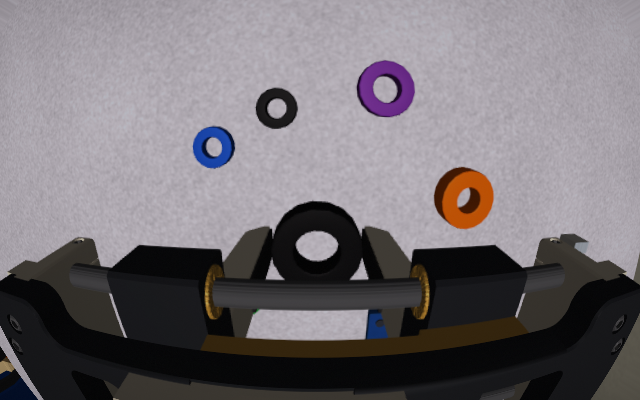

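The ring is held (opening 51.7 mm) with its hole centre at about (317,246).

```bash
python3 -c "
from h import *
c=load('w2');I=np.eye(4)
for z in(-.012,-.015):print(hit(c,(317,246),z,I))
for uv in((316,203),(316,289)):print(hit(c,uv,-.014,I))
s=robot.read_state();print(s['tool_pos'],s['q'][5])
for p in([.5592,.0579,.12],):delta(p,np.radians(-12.34))"
```

```text
[ 0.00242947  0.00017032 -0.012     ]
[ 0.00378878  0.00016754 -0.015     ]
[ 0.02731291 -0.00032653 -0.014     ]
[-0.02388199 -0.00041483 -0.014     ]
[0.45744266 0.27449275 0.11954982] 0.6604456936053069
t 4.05 pos [0.4574 0.2745 0.1195] F [ 0.  -0.  -2.3] open 0.0522 q6 0.66 yaw_y -12.38
shift cm [-18.97  14.58  -0.04] turn [ 0.33 -0.25 -0.04]
```

```bash
python3 -m inch '[[[-2.74,2.08,0,0,0,0,1],[-2.74,2.08,0,0,0,0,1],[-2.74,2.08,0,0,0,0,1],[-2.74,2.08,0,0,0,0,1],[-2.74,2.08,0,0,0,0,1]]]'
python3 -m inch '[[[-2.74,2.08,0,0,0,0,1],[-2.74,2.08,0,0,0,0,1],[0,0,0,0,0,0,1],[0,0,0,0,0,0,1]]]'
python3 -c "
from h import *
delta([.5592,.0579,.12],np.radians(-12.34))
snap('wrist','w3')"
```

```text
t: 4.55
tool_pos: [0.5265, 0.1158, 0.1139]
orientation: [-2.447, -1.968, 0.003]
force: [0.2, 1.0, -0.2]
opening: 0.0518
t: 4.95
tool_pos: [0.5551, 0.0542, 0.1141]
orientation: [-2.448, -1.965, 0.003]
force: [-0.3, -0.5, -0.9]
opening: 0.0519
t 4.95 pos [0.5551 0.0542 0.1141] F [-0.3 -0.5 -0.9] open 0.0519 q6 0.22 yaw_y -12.49
shift cm [ 0.45  0.32 -0.59] turn [-0.15  0.01 -0.15]
```

View pics/w3.png

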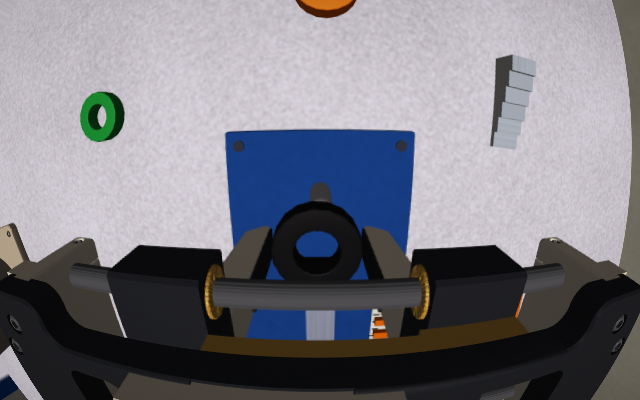

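```bash
python3 -c "
from h import *
c=load('w3');T=c['T']
th=np.radians(-12.34);R=np.array([[np.cos(th),-np.sin(th)],[np.sin(th),np.cos(th)]])
a=hit(c,(226,132),.012,T)[:2];b=hit(c,(414,131),.012,T)[:2];d=b-a
print('edge',a,b,np.linalg.norm(d),np.degrees(np.arctan2(d[1],d[0])))
e=d/np.linalg.norm(d);n=np.array([-e[1],e[0]]);m=(a+b)/2
print('post from edge',m-n*.055, 'stand c',m-n*.17)
f=m-n*.055
for p in(f,[.5592,.0579]):
  for z in(.012,.068):print(p,z,proj(c,np.array([p[0],p[1],z]),T))
  for k in (-1,1):print(proj(c,np.r_[p+k*.009*e,.012],T),proj(c,np.r_[p+.009*n,.012],T))
im=cv2.convertScaleAbs(c['image'][160:300,240:400],alpha=2.0);cv2.imwrite('pics/w3c.png',cv2.resize(im,None,fx=4.5,fy=4.5,interpolation=2))
"
```

```text
edge [0.48930034 0.12844889] [0.65197892 0.09344469] 0.1664019635410812 -12.143411363012634
post from edge [0.55906987 0.05717746] stand c [ 0.53487854 -0.05524931]
[0.55906987 0.05717746] 0.012 [320.52823003 191.52913156]
[0.55906987 0.05717746] 0.068 [321.27991529 210.84031968]
[310.43003309 191.59225122] [320.48734364 181.66705712]
[330.62089963 191.46897867] [320.48734364 181.66705712]
[0.5592, 0.0579] 0.012 [320.49720605 190.73096334]
[0.5592, 0.0579] 0.068 [321.2425868  209.86612177]
[310.39229035 190.79430917] [320.45583312 180.85674229]
[330.59664611 190.67115413] [320.45583312 180.85674229]
```

View pics/w3c.png

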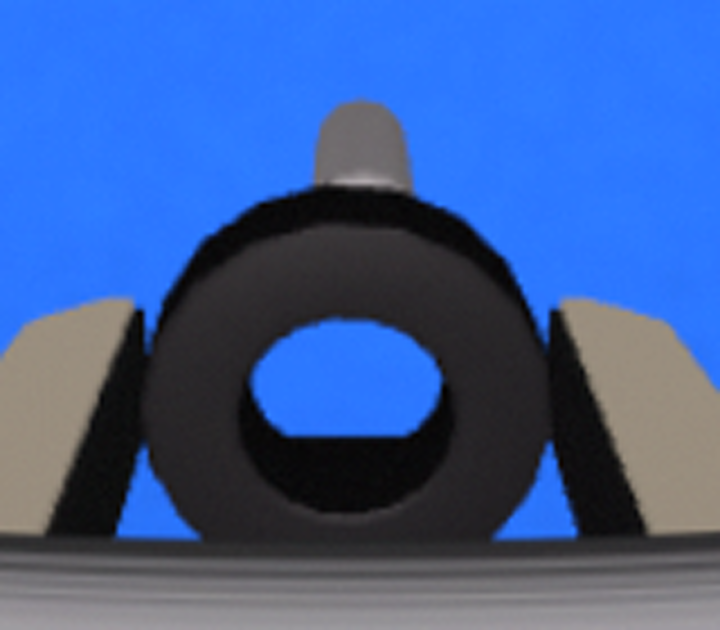

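```bash
python3 -c "
from h import *
c=load('w3');I=np.eye(4)
for z in(-.010,-.013,-.016):
  A=[hit(c,(240+u/4.5,160+v/4.5),z,I) for u,v in((349,318),(349,515),(240,412),(456,412),(347,222),(146,400),(550,400))]
  print(z,A[0][0],A[1][0],A[2][1],A[3][1],'outer',A[4][0],A[5][1],A[6][1])
delta([.5591,.0573,.114],np.radians(-12.2))"
```

```text
-0.01 0.010604799635353573 -0.016469065078020415 -0.01292157418361983 0.013648326779252892 outer 0.022665579542057814 -0.024522854549251627 0.025262666093636327
-0.013 0.011788837817901514 -0.014762262552521471 -0.012671378984245647 0.013385488580322907 outer 0.0236167383130347 -0.024048652331598527 0.02477556872355468
-0.016 0.012972876000449454 -0.013055460027022528 -0.012421183784871469 0.013122650381392926 outer 0.024567897084011588 -0.023574450113945423 0.024288471353473024
t 5.0 pos [0.555  0.055  0.1143] F [ 0.2  0.2 -0.9] open 0.0519 q6 0.22 yaw_y -12.42
shift cm [0.31 0.35 0.03] turn [-0.14  0.01 -0.22]
```

```bash
python3 -m inch '[[[0.4,0.32,0,0,0,0,1],[0,0,2,0,0,0,1],[0,0,1,0,0,0,1],[0,0,1,0,0,0,1],[0,0,1,0,0,0,1]]]'
python3 -c "
from h import *
delta([.5591,.0573,.017],np.radians(-12.2))"
```

```text
t: 5.5
tool_pos: [0.5597, 0.0585, 0.0649]
orientation: [-2.447, -1.97, 0.0]
force: [1.4, -0.2, -1.2]
opening: 0.0517
t 5.5 pos [0.5597 0.0585 0.0649] F [ 1.4 -0.2 -1.2] open 0.0517 q6 0.23 yaw_y -12.34
shift cm [-0.13 -0.04  4.79] turn [-0.02  0.   -0.14]
```

```bash
python3 -m inch '[[[0,0,1.5,0,0,0,1],[0,0,1.5,0,0,0,1],[0,0,1,0,0,0,1],[0,0,0.4,0,0,0,1],[0,0,0,0,0,0,1]]]'
python3 -c "
from h import *
delta([.5591,.0573,.017],np.radians(-12.2))"
```

```text
t: 6.0
tool_pos: [0.5594, 0.0579, 0.0207]
orientation: [-2.447, -1.968, 0.002]
force: [-0.4, -0.1, -1.0]
opening: 0.0523
t 6.0 pos [0.5594 0.0579 0.0207] F [-0.4 -0.1 -1. ] open 0.0523 q6 0.23 yaw_y -12.39
shift cm [-0.06 -0.01  0.37] turn [-0.09  0.02 -0.19]
```

```bash
python3 -m inch '[[[0,0,0.25,0,0,0,1],[0,0,0.15,0,0,0,1],[0,0,0,0,0,0,1],[0,0,0,0,0,0,1]]]'; python3 -m inch '[[[0,0,0,0,0,0,-1],[0,0,0,0,0,0,-1],[0,0,0,0,0,0,-1],[0,0,0,0,0,0,-1],[0,0,-1,0,0,0,-1]]]'
python3 -m inch '[[[0,0,-3,0,0,0,-1],[0,0,-4,0,0,0,-1],[0,0,-4,0,0,0,-1],[0,0,0,0,0,0,-1]]]'
python3 -c "
from h import *
c=snap('wrist','w4')
a=c['image'][150:330,220:420];cv2.imwrite('pics/w4c.png',cv2.resize(cv2.convertScaleAbs(a,alpha=1.6),None,fx=3,fy=3))
delta([.605,.2395,.12],np.radians(-12.2))"
```

```text
t: 6.4
tool_pos: [0.5607, 0.0579, 0.0185]
orientation: [2.447, 1.968, 0.002]
force: [-0.3, -0.7, 4.9]
opening: 0.0519
t: 6.9
tool_pos: [0.5585, 0.0579, 0.0263]
orientation: [-2.447, -1.968, 0.004]
force: [0.1, -0.2, -0.2]
opening: 0.0872
t: 7.3
tool_pos: [0.5644, 0.0581, 0.1458]
orientation: [2.442, 1.964, 0.015]
force: [-0.2, -0.0, 1.1]
opening: 0.0927
t 7.35 pos [0.5629 0.058  0.1425] F [ 0.7  0.5 -0. ] open 0.093 q6 0.23 yaw_y -12.38
shift cm [18.62  0.2   2.28] turn [ 0.44 -0.11 -0.18]
```

View pics/w4c.png

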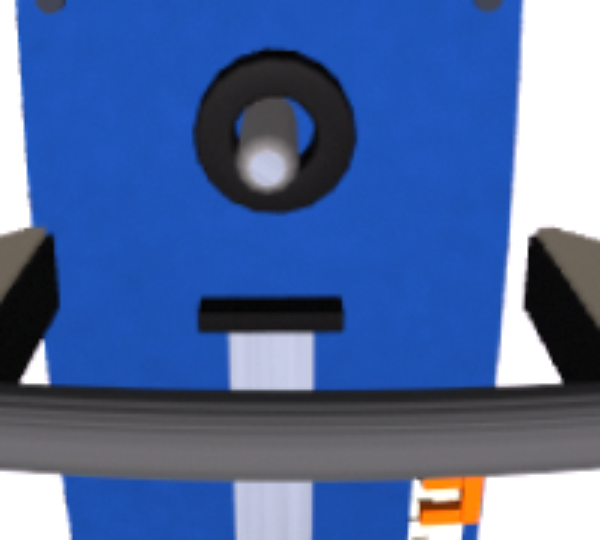

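The spacer lies flat around the post, with its ring centred at about (275,131) in the crop. Next is the hub.

```bash
python3 -m inch '[[[3.8,0.04,0,0,0,0,-1],[3.8,0.04,0,0,0,0,-1],[3.8,0.04,0,0,0,0,-1],[3.8,0.04,0,0,0,0,-1],[3.5,0.04,0,0,0,0,-1]]]'
python3 -m inch '[[[0,0,2,0,0,0,-1],[0,0,0,0,0,0,-1],[0,0,0,0,0,0,-1]]]'
python3 -c "
from h import *
c=snap('wrist','w5');T=c['T']
hsv=cv2.cvtColor(c['image'],cv2.COLOR_BGR2HSV);m=cv2.inRange(hsv,(5,150,40),(20,255,255));print(np.bincount(m.ravel())[-1])
# brightness split: the top face brighter
v=hsv[...,2]; top=((m>0)&(v>np.percentile(v[m>0],35))).astype(np.uint8)
k,_=cv2.findContours(m,cv2.RETR_EXTERNAL,1);k=max(k,key=cv2.contourArea);(x,y),ab,_=cv2.fitEllipse(k);print((x,y),ab,hit(c,(x,y),.014,T))
a=c['image'][100:300,220:420];cv2.imwrite('pics/w5c.png',cv2.resize(a,None,fx=3,fy=3))
delta([.605,.2395,.006],np.radians(-12.2))"
```

```text
t: 7.85
tool_pos: [0.6014, 0.2416, 0.1362]
orientation: [-2.447, -1.969, 0.003]
force: [1.0, 0.1, -0.0]
opening: 0.0927
t: 8.15
tool_pos: [0.6007, 0.2395, 0.116]
orientation: [-2.447, -1.968, 0.005]
force: [0.3, -0.4, 0.2]
opening: 0.0929
8740
(431.1614685058594, 335.841064453125) (26.959381103515625, 283.5652770996094) [0.69490349 0.04401051 0.014     ]
t 8.2 pos [0.6015 0.2394 0.1172] F [-0.1  0.1  0.1] open 0.0931 q6 0.52 yaw_y -12.42
shift cm [ 0.09  0.35 11.12] turn [-0.08  0.05 -0.22]
```

```bash
python3 -c "
from h import *
c=load('w5');T=c['T']
hsv=cv2.cvtColor(c['image'],cv2.COLOR_BGR2HSV);m=cv2.inRange(hsv,(3,150,30),(20,255,255));m[270:]=0;m[:,:230]=0;m[:,410:]=0
k,_=cv2.findContours(m,cv2.RETR_EXTERNAL,1);k=max(k,key=cv2.contourArea);print(cv2.boundingRect(k));(x,y),ab,_=cv2.fitEllipse(k);print((x,y),ab,hit(c,(x,y),.018,T))
delta([.605,.2395,.006],np.radians(-12.2))"
```

```text
(288, 161, 68, 69)
(320.9107360839844, 194.8669891357422) (66.23460388183594, 67.49848175048828) [0.60441632 0.240289   0.018     ]
t 8.2 pos [0.6015 0.2394 0.1172] F [-0.1  0.1  0.1] open 0.0931 q6 0.52 yaw_y -12.42
shift cm [ 0.09  0.35 11.12] turn [-0.08  0.05 -0.22]
```

```bash
python3 -m inch '[[[0.14,0.3,2.5,0,0,-0.2,-1],[0,0,2.5,0,0,0,-1],[0,0,2.5,0,0,0,-1],[0,0,2.2,0,0,0,-1],[0,0,1.3,0,0,0,-1]]]' 20
python3 -m inch '[[[0,0,0,0,0,0,1],[0,0,0,0,0,0,1],[0,0,0,0,0,0,1],[0,0,0,0,0,0,1],[0,0,0,0,0,0,1]]]'
python3 -m inch '[[[0,0,0,0,0,0,1],[0,0,-3,0,0,0,1],[0,0,-4,0,0,0,1],[0,0,-4,0,0,0,1],[0,0,0,0,0,0,1]]]'
python3 -c "
from h import *
c=snap('wrist','w6')
a=c['image'][160:300,240:400];cv2.imwrite('pics/w6c.png',cv2.resize(cv2.convertScaleAbs(a,alpha=1.3),None,fx=4.5,fy=4.5))
delta([.5591,.0573,.12],np.radians(-12.2))"
```

```text
t: 8.7
tool_pos: [0.6047, 0.2397, 0.0064]
orientation: [-2.446, -1.971, 0.002]
force: [0.7, 0.1, -0.8]
opening: 0.0933
t: 9.2
tool_pos: [0.606, 0.2412, 0.0089]
orientation: [2.444, 1.973, 0.003]
force: [0.3, -0.9, 7.2]
opening: 0.0581
t: 9.7
tool_pos: [0.6096, 0.2423, 0.1257]
orientation: [2.441, 1.971, 0.017]
force: [0.8, 1.1, 0.2]
opening: 0.0583
t 9.75 pos [0.6081 0.2418 0.1223] F [-0.3  0.7 -0.9] open 0.0584 q6 0.51 yaw_y -12.18
shift cm [-19.07  -0.89   0.15] turn [ 0.39 -0.22  0.02]
```

View pics/w6c.png

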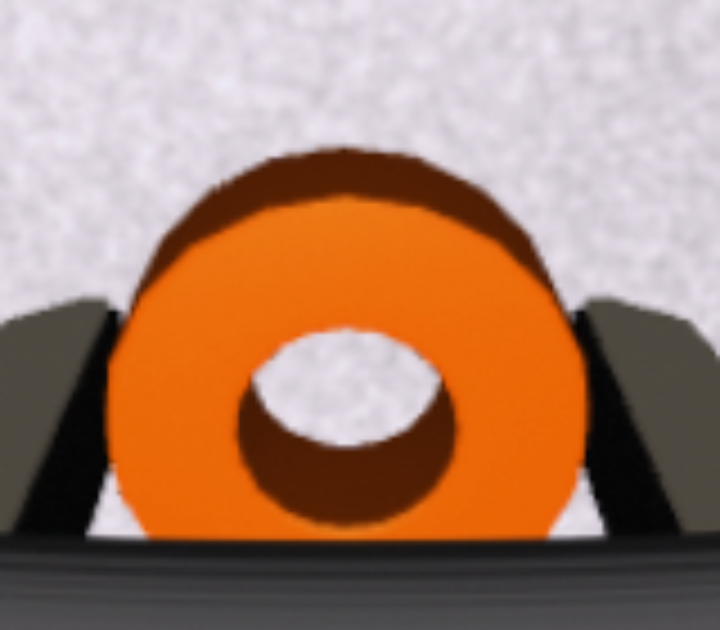

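```bash
python3 -m inch '[[[-3.8,-0.18,0,0,0,0,1],[-3.8,-0.18,0,0,0,0,1],[-3.8,-0.18,0,0,0,0,1],[-3.8,-0.18,0,0,0,0,1],[-3.8,-0.18,0,0,0,0,1]]]'
python3 -m inch '[[[0,0,0,0,0,0,1],[0,0,0,0,0,0,1],[0,0,0,0,0,0,1]]]'
python3 -c "
from h import *
c=load('w6');I=np.eye(4)
for z in(-.013,-.016,-.019):
  A=[hit(c,(240+u/4.5,160+v/4.5),z,I) for u,v in((347,328),(347,525),(238,425),(457,425),(347,195),(107,410),(588,410))]
  print(z,A[0][0],A[1][0],A[2][1],A[3][1],'outer',A[4][0],A[5][1],A[6][1])
delta([.5591,.0573,.12],np.radians(-12.2))"
```

```text
t: 10.25
tool_pos: [0.5546, 0.0558, 0.1157]
orientation: [-2.443, -1.972, 0.003]
force: [0.1, -0.7, -0.5]
opening: 0.0578
t: 10.55
tool_pos: [0.5561, 0.0579, 0.1168]
orientation: [-2.444, -1.973, 0.001]
force: [0.2, -0.3, -0.8]
opening: 0.0581
-0.013 0.010515572857561294 -0.016221597246815433 -0.012973555621911916 0.013550482038088209 outer 0.02683964869518761 -0.0289462562920687 0.029540849950152666
-0.016 0.01172460027812302 -0.01448613982439409 -0.012717578695552338 0.013284225342109691 outer 0.02772727025117911 -0.028375791751250726 0.028959757788161008
-0.019 0.012933627698684731 -0.012750682401972774 -0.01246160176919276 0.01301796864613118 outer 0.02861489180717061 -0.027805327210432756 0.028378665626169357
t 10.55 pos [0.5561 0.0579 0.1168] F [ 0.2 -0.3 -0.8] open 0.0581 q6 0.22 yaw_y -12.16
shift cm [ 0.01  0.3  -0.32] turn [-0.06 -0.01  0.04]
```

```bash
python3 -m inch '[[[0.14,0.27,0,0,0,0,1],[0,0,1.5,0,0,0,1],[0,0,1.5,0,0,0,1],[0,0,1,0,0,0,1],[0,0,1,0,0,0,1]]]'
python3 -m inch '[[[0,0,1,0,0,0,1],[0,0,1,0,0,0,1],[0,0,0.3,0,0,0,1],[0,0,0,0,0,0,1]]]'
python3 -c "
from h import *
delta([.5591,.0573,.0385],np.radians(-12.2))"
```

```text
t: 11.05
tool_pos: [0.5583, 0.0581, 0.0655]
orientation: [-2.443, -1.973, 0.003]
force: [0.5, 0.2, -1.2]
opening: 0.0583
t: 11.45
tool_pos: [0.5589, 0.0578, 0.044]
orientation: [-2.444, -1.973, 0.001]
force: [0.4, 0.0, -1.1]
opening: 0.0582
t 11.45 pos [0.5589 0.0578 0.044 ] F [ 0.4  0.  -1.1] open 0.0582 q6 0.22 yaw_y -12.19
shift cm [-0.04  0.03  0.55] turn [-0.06  0.01  0.01]
```

```bash
python3 -m inch '[[[0,0,0.3,0,0,0,1],[0,0,0.3,0,0,0,1],[0,0,0,0,0,0,1],[0,0,0,0,0,0,1]]]'; python3 -c "
from h import *
delta([.5591,.0573,.0385],np.radians(-12.2))"
```

```text
t: 11.85
tool_pos: [0.5595, 0.0579, 0.0389]
orientation: [2.444, 1.973, 0.0]
force: [1.0, 0.2, 0.2]
opening: 0.0583
t 11.85 pos [0.5595 0.0579 0.0389] F [1.  0.2 0.2] open 0.0583 q6 0.22 yaw_y -12.18
shift cm [-0.06 -0.03  0.04] turn [ 0.02 -0.    0.02]
```

```bash
python3 -m inch '[[[0,0,0.2,0,0,0,1],[0,0,0,0,0,0,1],[0,0,0,0,0,0,-1],[0,0,0,0,0,0,-1],[0,0,0,0,0,0,-1]]]'
python3 -m inch '[[[0,0,0,0,0,0,-1],[0,0,0,0,0,0,-1],[0,0,-2,0,0,0,-1],[0,0,-4,0,0,0,-1],[0,0,-3,0,0,0,-1]]]'
python3 -c "
from h import *
c=load('top0')
a=np.radians(-12.2);y=np.array([-np.sin(a),np.cos(a)]);p=np.array([.5591,.0573])-y*.205
delta([p[0],p[1],.14],a)"
```

```text
t: 12.35
tool_pos: [0.5593, 0.0579, 0.0365]
orientation: [-2.445, -1.973, 0.0]
force: [-1.3, -0.5, -0.5]
opening: 0.0781
t: 12.85
tool_pos: [0.5593, 0.0579, 0.1281]
orientation: [2.445, 1.973, 0.0]
force: [1.7, -0.2, 0.4]
opening: 0.0932
t 12.85 pos [0.5593 0.0579 0.1281] F [ 1.7 -0.2  0.4] open 0.0932 q6 0.22 yaw_y -12.19
shift cm [-2.056e+01 -2.000e-02 -1.190e+00] turn [ 0.   -0.    0.01]
```

Now I move over the guide, checking the hub on the way.

```bash
python3 -m inch '[[[-3.5,0,-1,0,0,0,-1],[-4,0,-1,0,0,0,-1],[-4,0,0,0,0,0,-1],[-4,0,0,0,0,0,-1],[-2,0,0,0,0,0,-1]]]'
python3 -m inch '[[[0,0,0,0,0,0,-1],[0,0,0,0,0,0,-1],[0,0,0,0,0,0,-1]]]'
python3 -c "
from h import *
c=snap('wrist','w7')
cv2.imwrite('pics/w7c.png',cv2.resize(cv2.convertScaleAbs(c['image'][50:350,120:520],alpha=1.5),None,fx=2,fy=2,interpolation=2))
delta([.5591,.0573,.14],np.radians(-12.2))"
```

```text
t: 13.35
tool_pos: [0.5216, -0.116, 0.1468]
orientation: [2.446, 1.97, -0.001]
force: [-0.1, -0.6, -0.2]
opening: 0.0932
t: 13.65
tool_pos: [0.5225, -0.1122, 0.1465]
orientation: [-2.444, -1.974, -0.0]
force: [-0.5, -0.3, -0.6]
opening: 0.093
t 13.7 pos [ 0.5226 -0.1121  0.1465] F [-0.  -0.5 -0.4] open 0.0929 q6 -0.1 yaw_y -12.12
shift cm [1.733e+01 1.000e-02 6.600e-01] turn [-0.01 -0.02  0.08]
```

View pics/w7c.png

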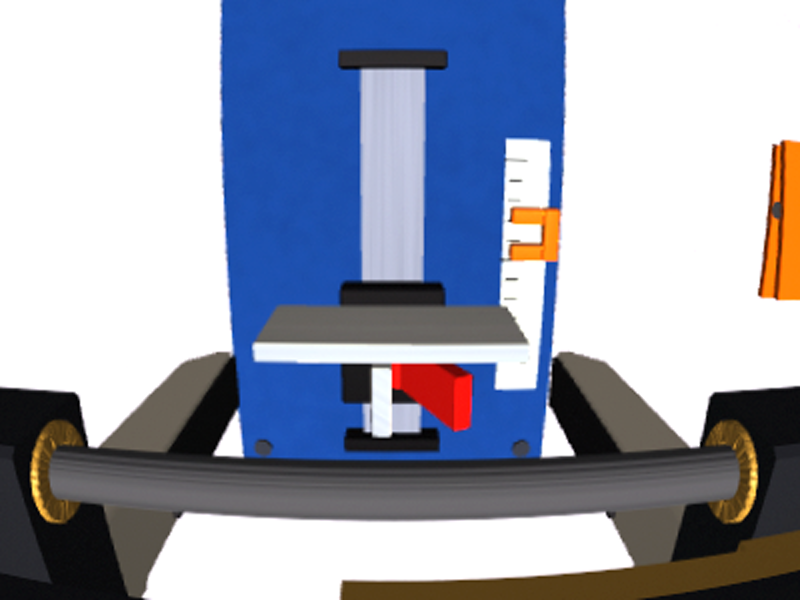

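```bash
cat >>h.py <<'E'
A=np.radians(-12.2);ex=np.array([np.cos(A),np.sin(A)]);ey=np.array([-ex[1],ex[0]]);F0=np.array([.5591,.0573])
def st(p): d=np.array(p)[:2]-F0;return np.round(1000*np.array([d@ex,115e-3+d@ey]),1)
def wd(x,y,z): return np.r_[F0+ex*x/1e3+ey*(y-115)/1e3,z]
E
python3 -c "
from h import *
c=load('w7');T=c['T'];g=lambda p:(120+p[0]/2,50+p[1]/2)
for n,p,z in(('clip top',(536,209),.012),('clip bot',(536,260),.02),('notch up',(525,223),.02),('notch lo',(525,247),.02),('ruler top',(528,139),.013),('ruler bot',(515,388),.013),
 ('plate face L',(254,361),.087),('plate R',(528,362),.087),('plate far R',(498,306),.087),('top edge front L',(254,343),.087),('fin bl',(373,438),.092),('fin br',(392,436),.092),('lever tipfar R',(471,428),.088),('lever tip back R',(471,373),.088),('foot',(341,283),.02),('screwL',(264,447),.012),('screwR',(520,448),.012),('plate edge L bottom',(245,456),.012)):print(n,st(hit(c,g(p),z,T)))
print('tcp',st(T[:3,3]))
for X in((55,-88),(68,-88),(55,-37),(68,-37)):print(X,2*(proj(c,wd(*X,.0185),T)-[120,50]))
c=load('top0')
for X in((68,-88),(68,-37)):print(X,3.5*(proj(c,wd(*X,.0185))-[190,170]))
"

```

```text
clip top [ 70.8 -24.9]
clip bot [ 70.1 -49.1]
notch up [ 63.7 -30.8]
notch lo [ 64.2 -42.7]
ruler top [65.4  9.6]
ruler bot [  65.  -120.3]
plate face L [-55.1 -75.6]
plate R [ 53.4 -76. ]
plate far R [ 40.1 -52.8]
top edge front L [-54.6 -68. ]
fin bl [  -8.1 -106.5]
fin br [  -0.4 -105.6]
lever tipfar R [  31.7 -104.4]
lever tip back R [ 30.6 -79.9]
foot [-25.4 -60.8]
screwL [ -72.2 -157.3]
screwR [  70.9 -157.9]
plate edge L bottom [ -83.9 -163.7]
tcp [  0.1 -58.4]
(55, -88) [501.87531588 334.43599807]
(68, -88) [526.85421636 334.2070031 ]
(55, -37) [506.48392206 234.7836901 ]
(68, -37) [532.46046355 235.11090391]
(68, -88) [660.33486247  97.76845259]
(68, -37) [600.94564759  86.26322859]
```

The view shows the cross-plate face at stand y ≈ -76, so the guide is at about -90, and the notch centre at about -37. The lever tip is at x ≈ 31, still open. I descend around fin and lever at y ≈ -92.

```bash
python3 -m inch '[[[-1.7,0,0,0,0,0,-1],[-1.7,0,0,0,0,0,-1],[0,0,0,0,0,0,-1],[0,0,2.5,0,0,0,-1],[0,0,2.5,0,0,0,-1]]]' 
python3 -m inch '[[[0,0,2.5,0,0,0,-1],[0,0,1.5,0,0,0,-1],[0,0,0.8,0,0,0,-1],[0,0,0,0,0,0,-1],[0,0,0,0,0,0,-1]]]' 
python3 -c "
from h import *
delta(wd(0,-45,.048),A);print(st(robot.read_state()['tool_pos']))"
```

```text
t: 14.2
tool_pos: [0.5165, -0.1456, 0.0971]
orientation: [2.442, 1.973, 0.003]
force: [-0.6, -0.4, -0.5]
opening: 0.0929
t: 14.7
tool_pos: [0.516, -0.1464, 0.0496]
orientation: [2.444, 1.973, 0.001]
force: [-0.1, -0.4, 0.6]
opening: 0.0933
t 14.7 pos [ 0.516  -0.1464  0.0496] F [-0.1 -0.4  0.6] open 0.0933 q6 -0.16 yaw_y -12.17
shift cm [ 4.82 -0.09  0.16] turn [0.07 0.01 0.03]
[  0.9 -93.2]
```

```bash
python3 -m inch '[[[0.5,-0.09,0.1,0,0,0,-1],[0.5,0,0,0,0,0,-1],[0.5,0,0,0,0,0,-1],[0.5,0,0,0,0,0,-1],[0,0,0,0,0,0,-1]]]' 
python3 -m inch '[[[0.7,0,0,0,0,0,-1],[0.7,0,0,0,0,0,-1],[0.7,0,0,0,0,0,-1],[0.7,0,0,0,0,0,-1],[0.6,0,0,0,0,0,-1]]]' 
python3 -m inch '[[[0.4,0,0,0,0,0,-1],[0,0,0,0,0,0,-1],[0,0,0,0,0,0,-1]]]' 
python3 -c "
from h import *
snap('top','t2');snap('scene','s2')
delta(wd(0,-30.5,.048),A);s=robot.read_state();print(st(s['tool_pos']),s['force']@np.r_[ey,0])
c=load('t2');a=c['image'];p=proj(c,wd(68,-37,.02));print(p)
u,v=p.astype(int);b=cv2.resize(a[v-20:v+20,u-30:u+30],None,fx=8,fy=8,interpolation=2)
c=load('s2');p=proj(c,wd(68,-37,.02));print(p);u,v=p.astype(int);d=cv2.resize(c['image'][v-20:v+20,u-30:u+30],None,fx=8,fy=8,interpolation=2)
cv2.imwrite('pics/t2c.png',cv2.convertScaleAbs(np.vstack([b[:300],d[:300]]),alpha=1.5))
"
```

```text
t: 15.2
tool_pos: [0.5191, -0.1261, 0.0481]
orientation: [2.444, 1.973, 0.001]
force: [-0.1, -1.4, 0.7]
opening: 0.0927
t: 15.7
tool_pos: [0.5261, -0.0929, 0.0478]
orientation: [2.444, 1.973, 0.0]
force: [1.1, -4.4, 2.0]
opening: 0.0931
t: 16.0
tool_pos: [0.5264, -0.0894, 0.0475]
orientation: [-2.444, -1.973, 0.0]
force: [0.8, -2.9, 2.2]
opening: 0.0931
t 16.1 pos [ 0.5263 -0.0896  0.0475] F [-0.7 -3.   2. ] open 0.0931 q6 -0.05 yaw_y -12.19
shift cm [ 0.5   0.1  -0.05] turn [-0.03  0.    0.01]
[ -1.  -35.5] -3.0391207588342852
[361.73732428 194.61569193]
[288.74293019 204.0196438 ]
```

View pics/t2c.png

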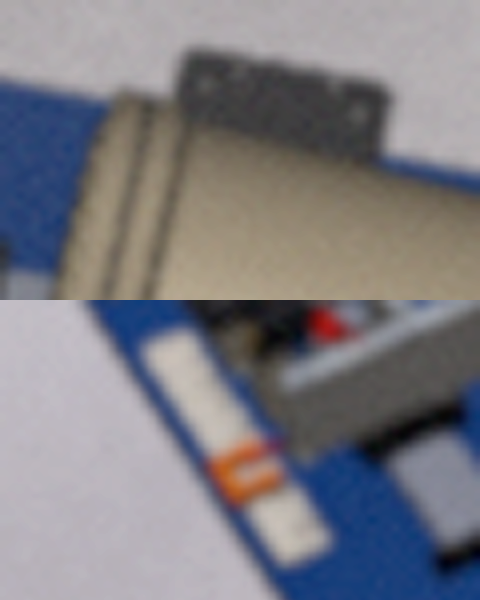

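The top view is blocked by the arm. The scene crop shows the pointer (reddish, at about (276,446)) by the rear prong, as expected about 5 mm short. I move the last bit.

```bash
python3 -m inch '[[[0.25,0.1,0,0,0,0,-1],[0.25,0,0,0,0,0,-1],[0,0,0,0,0,0,-1],[0,0,0,0,0,0,-1],[0,0,0,0,0,0,-1]]]' 
python3 -c "
from h import *
ims=[robot.read_camera('scene')['image'] for _ in range(4)]
c=load('s2');m=np.mean(ims,0)
s=robot.read_state();print(s['t'],st(s['tool_pos']),s['tool_pos'],s['force']@np.r_[ey,0])
f=lambda p:(258+(p[0]+.5)/8-.5,184+(p[1]-300+.5)/8-.5)
print('ptr',st(hit(c,f((276,446)),.0185)))
b=cv2.resize(m[186:214,270:310].astype(np.float32),None,fx=20,fy=20,interpolation=2)
for y,k in((-42,(255,0,0)),(-37,(0,255,0)),(-32,(255,0,0))):
  q=[tuple(((proj(c,wd(x,y,.02))-[270,186]+.5)*20-.5).astype(int).tolist()) for x in(76,92)]
  cv2.line(b,q[0],q[1],k,1)
cv2.imwrite('pics/s3c.png',np.clip(b*1.6,0,255).astype(np.uint8))
"
```

```text
t: 16.6
tool_pos: [0.528, -0.0847, 0.0472]
orientation: [-2.444, -1.973, 0.001]
force: [-3.6, -3.8, 0.2]
opening: 0.0928
16.8 [ -0.2 -30.4] [ 0.52812949 -0.08477541  0.04718668] -3.7786504648968875
ptr [ 53.6 -40.4]
```

View pics/s3c.png

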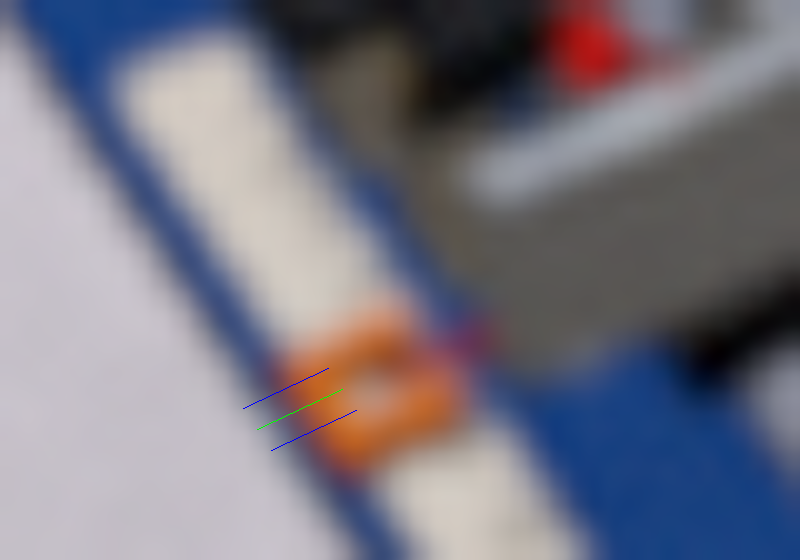

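```bash
python3 -c "
from h import *
c=load('s2');g=lambda p:(270+(p[0]+.5)/20-.5,186+(p[1]+.5)/20-.5)
for n,p,z in(('ptr',(475,340),.0185),('ptr',(450,349),.0185),('ptr',(430,357),.0185),('rear tip',(402,314),.02),('fore tip',(459,390),.02),('rear corner',(285,372),.02),('fore corner',(350,465),.02),('fore corner base',(350,475),.012)):print(n,st(hit(c,g(p),z)))
print(robot.read_state()['force'])"
```

```text
ptr [ 51.5 -35.7]
ptr [ 56.  -36.2]
ptr [ 59.7 -36.4]
rear tip [ 60.  -45.8]
fore tip [ 59.2 -26.9]
rear corner [ 82.6 -45.1]
fore corner [ 82.1 -22.6]
fore corner base [ 80.9 -26.1]
[-3.33738089 -3.14439242 -1.01617326]
```

The pointer sits at y ≈ -36.2 and the clip's middle at ≈ -36.3, so it is centred. The lever is still open and has been held over 0.5 s. Squeeze now.

```bash
python3 -m inch '[[[0,0,0,0,0,0,1],[0,0,0,0,0,0,1],[0,0,0,0,0,0,1],[0,0,0,0,0,0,1],[0,0,0,0,0,0,1]]]' 30
python3 -m inch '[[[0,0,0,0,0,0,1],[0,0,0,0,0,0,1],[0,0,0,0,0,0,1],[0,0,0,0,0,0,1],[0,0,0,0,0,0,1]]]' 
python3 -m inch '[[[0,0,0,0,0,0,1],[0,0,0,0,0,0,1],[0,0,0,0,0,0,1],[0,0,0,0,0,0,1],[0,0,0,0,0,0,1]]]' 
python3 -c "
from h import *
s=robot.read_state();print(s['t'],st(s['tool_pos']),s['tool_pos'],s['force'],s['opening'])"
```

```text
t: 17.3
tool_pos: [0.5295, -0.0851, 0.0482]
orientation: [2.444, 1.972, 0.002]
force: [4.5, -4.1, 2.4]
opening: 0.0577
t: 17.8
tool_pos: [0.5287, -0.0849, 0.0483]
orientation: [-2.444, -1.973, 0.0]
force: [-15.8, 0.2, 18.2]
opening: 0.018
t: 18.3
tool_pos: [0.5276, -0.0846, 0.0482]
orientation: [-2.443, -1.972, 0.002]
force: [-8.7, -1.9, 11.4]
opening: 0.0159
18.3 [ -0.8 -30.4] [ 0.52756399 -0.08463848  0.04819326] [-8.72353534 -1.88397716 11.42510002] 0.01591007018350308
```

The opening is 15.9 mm, so fin plus lever are fully shut. One last look at pointer and rings.

```bash
python3 -c "
from h import *
m=np.mean([robot.read_camera('scene')['image'] for _ in range(4)],0).astype(np.float32)
c=load('s2')
w=robot.read_camera('wrist')['image']
a=cv2.resize(m[186:214,270:310],(400,280),interpolation=2)*1.6
d=cv2.resize(m[200:260,280:366],(400,280),interpolation=2)*1.6
e=cv2.resize(w[0:240,150:470].astype(np.float32),(400,300))*1.5
f=cv2.resize(m[150:230,260:374],(400,300),interpolation=2)*1.6
cv2.imwrite('pics/fin.png',np.clip(np.vstack([np.hstack([a,d]),np.hstack([e,f])]),0,255).astype(np.uint8))
s=robot.read_state();print(s['t'],st(s['tool_pos']),s['force'],s['opening'],proj(c,wd(0,115,.054)))"
```

```text
18.55 [ -0.8 -30.4] [-9.87995667 -1.60649583 10.89233949] 0.015806789276262175 [329.7202012  222.41922859]
```

```bash
python3 -c "
from h import *
c=load('s2')
def red(b):
  b=b.astype(float);w=np.clip(b[...,2]-1.4*b[...,1]-0.1*b[...,0],0,None);
  q=w[300:380,440:510];Y,X=np.mgrid[300:380,440:510];q=q*(q>0.4*q.max());return (X*q).sum()/q.sum(),(Y*q).sum()/q.sum(),q.max()
m=np.mean([robot.read_camera('scene')['image'] for _ in range(4)],0).astype(np.float32)
n=np.clip(cv2.resize(m[186:214,270:310],None,fx=20,fy=20,interpolation=2)*1.6,0,255)
o=cv2.imread('pics/s3c.png')
for b in(o,n):
  r=red(b);print(r,st(hit(c,(270+(r[0]+.5)/20-.5,186+(r[1]+.5)/20-.5),.0185)))
def rings(c,img,T,z,n):
  hsv=cv2.cvtColor(img,cv2.COLOR_BGR2HSV);k=cv2.inRange(hsv,(3,130,30),(22,255,255))
  p=proj(c,wd(0,115,z),T);u,v=p.astype(int);r=n;sub=np.ascontiguousarray(k[max(v-r,0):v+r,u-r:u+r])
  q,_=cv2.findContours(sub,0,1);q=max(q,key=cv2.contourArea);
  th=np.linspace(0,2*np.pi,60);P=np.array([proj(c,wd(30*np.cos(t),115+30*np.sin(t),zz),T) for t in th for zz in(.03,.054)])-[u-r,max(v-r,0)]
  print('seen bbox',cv2.boundingRect(q),'pred',P.min(0).round(1),P.max(0).round(1))
rings(c,m.astype(np.uint8),None,.042,25)
s=robot.read_state();w=robot.read_camera('wrist');T=tool(s);print(proj(w,wd(0,115,.042),T));rings(w,w['image'],T,.042,80)
print(s['t'],st(s['tool_pos']),s['force'],s['opening'])"
```

```text
(np.float64(453.4739661563255), np.float64(357.656638195004), np.float64(28.600000000000023)) [ 56.3 -34.3]
(np.float64(466.2289332940721), np.float64(345.9620326138503), np.float64(11.025585937500011)) [ 53.3 -35.3]
seen bbox (16, 17, 18, 19) pred [16.2 15.6] [35.2 35.5]
[318.00233826 -11.09326672]
seen bbox (28, 0, 107, 45) pred [ 23.2 -63.9] [136.8  42.2]
18.75 [ -0.8 -30.4] [-8.13933144 -0.55681746 10.81944923] 0.015516143207395574
```

The hub outline matches its home prediction to about 1 px, the pointer has not moved beyond about 1 mm, and the grip is firm. Handing in.

```bash
python3 -c "
from h import *
print(robot.close_job());s=robot.read_state();print(s['t'],st(s['tool_pos']),s['force'],s['opening'])"
```

```text
the job is handed in; nothing more can be done
None
the job is handed in; nothing more can be done
```

The job is handed in at about 18.8 s, with the hand still gripping fin and lever. No verdict was reported.

**What I did:** I put the larger black ring and then the orange hub down the post. I pushed the guide about 53 mm with open fingers and held it for over 0.5 s with the lever open. Then I squeezed the lever shut at a commanded 30 N.

**Last checks:**
- **Pointer:** before the squeeze it read y ≈ -36.2 mm from points I read off the scene picture, against the clip's middle at -36.3 mm. An earlier wrist view had put the notch centre at about -37 mm. After the squeeze, the tool's position along the push direction was unchanged.
- **Lever:** the opening settled at 15.5 to 15.9 mm, which matches fin plus shut lever at 16 mm. I did not see the lever angle itself.
- **Rings:** I saw the spacer flat on the plate right after placing it. The hub was only checked by image code: its scene-camera outline matched the home prediction to about 1 to 2 px.

**Checks that failed or disagreed:**
- The last confirmation picture was refused because the 12-view limit had been reached.
- The red-pixel check on the pointer was weak and noisy. It gave -34.3 mm before and -35.3 mm after, 1 to 2 mm off my hand reading but still inside the 4 mm tolerance.
- A residual sideways wrist force of about 8 to 10 N and about 11 N upward remained in the grip, and I left it alone.

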